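Roll the microscope's focus wheel until the pointer meets the mark

TASK

Bring the inspection microscope down to its set working distance: lay a fingertip on the rim of one of its two knurled focus wheels and roll the wheel, stroke by stroke, until the red pointer on the moving head points at the green marker clip on the scale, and do not run down past the clip. Press lightly, move the head by the wheel only, grip nothing, and leave the clip, the circuit board and the other things on the bench where they are. Finish with the hand clear of everything.

Things in the scene. Friction and masses are not known exactly. Their poses are not given: they have to be found in the camera images.
- stand: Fixed microscope stand: dark grey base plate 200 x 150 x 12 mm, steel column (dia 25, top at 234 mm, at x = +62 mm), grey focus block 67 x 52 x 70 mm (centre at x = +48, z = 170 mm). Origin on the bench near the base's middle; x points to the back (column side), -x to the front (camera tube), y to the flank that bears the scale, z up. Its place and yaw vary.
- focus_wheel: Two black knurled wheels, dia 46, 20 mm wide, on one level shaft along the stand's y. Origin on the shaft in the middle plane (x = +45, z = 170 mm in the stand's frame). Rolling a rim's top to the stand's front (-x) lowers the head, to the back raises it: 5 mm per rad, 1 mm per 4.6 mm of rim. Stays where left; drag at the rim about 2 N, friction about 0.6: press 5 to 10 N, never over 30 N.
- wheel_left (a point): Centre of the wheel on the scale side, on the shaft at mid width, 52 mm to the stand's +y side; the rim's top lies 23 mm above it (193 mm above the bench), open above, in front and outside. Axes as the stand's.
- wheel_right (a point): Centre of the other wheel, on the shaft at mid width, 52 mm to the stand's -y side; the rim's top lies 23 mm above it (193 mm above the bench), open above, in front and outside. Axes as the stand's.
- head: The moving head: plate on the front of the focus block with a ring clamp and an upright black camera tube (dia 38, 140 mm long, axis 30 mm in front of the stand's origin, top at most 226 mm above the bench), white ring light at its lower end. It rides straight up and down by the wheels. Its origin is the stand's origin, lowered by the head's travel.
- pointer (a point): Tip of the red pointer on the head, 3 mm thick, in front of the white scale plate on the stand's +y flank (4 mm in front of the stand's origin, 31 mm to its +y side). At the start it stands 12 to 32 mm above the mark.
- mark (a point): Front tip, at mid height, of the green marker clip (5 mm tall there) on the same scale plate, 3 mm behind the pointer's path. The clip was set beforehand at a height of 179 to 191 mm above the bench and must stay there. Done when the pointer's tip is level with this point.
- board: Green circuit board, 70 x 50 mm, 11 mm tall with its parts, loose on the base plate under the camera tube. Origin at the centre of its underside.
- light_box: Orange printed lamp box, 120 x 75 x 45 mm, with an upright clear acrylic plate in its top (160 mm tall in all), loose, in front of the stand. Origin at the centre of its underside.
- cutters: Flush cutters with one red and one blue handle, about 130 mm long, 14 mm thick, lying loose behind the stand. Origin under the pivot.
- screwdriver: Screwdriver with a black handle, 160 mm long, lying loose on the scale side of the stand. Origin under its middle.

How it is judged (in metres and radians):
On the way:
1. a fingertip bears on a focus wheel while the pointer is still above the clip (contact force between the fingers and focus_wheel above 0.5 N and z of pointer in the frame of mark above 0.004 m), for 0.1 s.
At the end, for the whole second after the job is handed in: The pointer's tip is level with the marker clip's middle to within 2.5 mm (it points at the clip), the head is at rest, the clip has not moved (2 mm), the board lies where it was (6 mm) and so do the lamp box, cutters and screwdriver (15 mm) (z of pointer in the frame of mark between -0.0025 and 0.0025 m and linear speed of head below 0.002 m/s and distance of mark from where it was at the start of the episode below 0.002 m and distance of board from where it was at the start of the episode below 0.006 m and distance of each of light_box, cutters, screwdriver from where it was at the start of the episode below 0.015 m); the robot touches nothing.
It fails at once if the pointer runs down past the clip (more than 6 mm below its middle) (z of pointer in the frame of mark below -0.006 m).
It fails at once if the head is pushed directly instead of by the wheel (contact force between any of the fingers, the arm and head above 1 N).
It fails at once if the wheel is gripped or pressed hard (more than 35 N) (contact force between the fingers and focus_wheel above 35 N).
It fails at once if the marker clip is shifted (3 mm) or the circuit board is shifted or lifted (10 mm) (distance of mark from where it was at the start of the episode above 0.003 m or distance of board from where it was at the start of the episode above 0.01 m).
It fails at once if the lamp box, cutters or screwdriver is shoved, lifted or carried (distance of any of light_box, cutters, screwdriver from where it was at the start of the episode above 0.025 m).
It also fails if it takes over 51 s, if anything falls off the work surface, if the arm or the gripper's body presses on something with over 40 N, if the wrist force passes 120 N, or if a joint passes its speed limit or range.

ROBOT

A 6-joint arm with a two-finger parallel gripper is mounted at the origin on the work surface. World frame = base frame: x ahead of the robot, y to its left, z up, the work surface at z = 0. Lengths are in mm, angles in degrees, forces in N, time in s.
With the tool pointing down it reaches from about 325 to 1000 mm from the base axis. Payload 5.1 kg.
Tool frame: the origin (TCP) lies on the centre line of the jaws, within the pads' length; the fingertips stand 22 mm ahead of it and the grasp point (between the pads) lies 3 mm ahead of it; z points along the fingers, x is the direction in which the jaws open and shut, and the axes are right-handed (so a half turn about z gives the same grasp; the last joint's range is limited). The gripper opens to 85 mm and grips with 20 to 120 N. Pads are 22 mm wide; open, the fingers measure 114 mm over their backs; the gripper's body (76 mm by 85 mm) begins 54 mm behind the grasp point. The pads swing forward as they close: fully open they stand 13 mm farther back than shut.
Start: joints at [69.637, 7.093, 94.555, -0, 78.352, -4.733], TCP at [175.15, 625.945, 253.322] pointing down, gripper open.
Joint ranges: [-149.61, 149.61], [-58.7, 133.49], [1.44, 155.28], [-77.14, 257.14], [18.33, 153.61], [-166.67, 166.67]. Speed limits (degrees/s): [147.25, 147.25, 180, 180, 180, 180].

INTERFACE

Orientations are given as [roll, pitch, yaw] about the fixed x, y, z axes, in that order (R = Rz(yaw) Ry(pitch) Rx(roll)).
In Python, from workcell import get_obs, cams, workorder, finder gives the robot as it stands.
- The arm moves only by the tool arm_command, never from a script. Its argument "deltas" is a list that holds one entry, the list of rows, each a list of 7 numbers: the turn, a rotation vector about the tool's x, y, z in degrees, then the shift along the tool's x, y, z in m, then the opening, from 0 (shut) to 1 (fully open). In form: [[[ax, ay, az, dx, dy, dz, jaw], ...]]. A call has 1 to 20 rows; each row is the pose to reach, as a shift and turn from the pose commanded when the call began, along the tool's axes at that moment; what a row does not reach only later rows make up. A row lasts 1/10 s, in which the tool goes at most 50 mm and 8.59 degrees, less where a joint would pass 70% of its speed; a pose out of reach is approached as far as the arm can. A call with a gripper value outside its range is refused whole. The fingers move at their own pace and stop on an object; the grip force is fixed at half the most. Time passes only in rows, so rows that repeat a pose let the fingers close. It gives the time, the measured TCP pose, the force and the opening at its end, in the units of the state.
- get_obs(): the state, without advancing time (a new reading comes with each control period).
- cams.get_image(name): name is "scene" or "top" or "wrist"; returns the picture (420x560x3 uint8, red, green, blue); there is no depth.
- cams.get_calibration(name): a dict with "vfov" (degrees; the focal length in pixels is half the picture's height over the tangent of half this angle, whatever the lens; pixels are square), "cx", "cy" (the principal point, pixels), "camera_from_world" (4x4, takes a point from world to camera coordinates). Camera axes: x right, y down, z forward; pixel columns grow to the right and rows downward; lengths in mm; the calibration is good to about 2 mm. The wrist camera is an equidistant fisheye: a pixel r from the principal point sees the ray r / f radians off the axis. A picture is of the moment at which its call begins: read the wrist's pose just before it. get_calibration takes no time and is no camera call; for the wrist camera it gives the pose at the moment of the call.
- workorder.job_done(): hands the job in, once; it reports no verdict.
Trained networks look in the newest picture that a camera, given by its name, has taken for a name from the list of things; names that differ only in an ending like _2 or _b are one class to them, and where a whole thing is asked for, a point or a joint stands for the part that bears it (a point fixed in the world has none). Each returns a list of dicts, best first, with "conf" (0 to 1); they miss things now and then, are a little off and sometimes report something else, mostly with a low value. They report only what shows in the picture. A call takes as long as a camera call.
- finder.trace(camera, name): "mask" (420x560 bool, what is visible of it) and "at" ([column, row] in pixels, amid what is visible of it).
- finder.spot_point(camera, name): "at" ([column, row] in pixels: a listed point, or the origin of a listed thing).
The state is a dict: "time_s": time; "q": joint angles; "joint_velocities": joint speeds; "tau": joint torques, N m; "tool_pos": TCP position; "orientation": TCP orientation; "force": force on the tool from outside, world axes, zero at the start; "moment": the same for the moment, N m; "grip_width": opening from 0.0 (shut) to 1.0 (fully open).
Only numpy, scipy, OpenCV 4.12 (cv2) and the standard library are available. Lean on these libraries where they do the work, as an engineer would, in place of code of your own. Each camera call takes 0.05 s, during which the arm holds its last target. There are 200 camera calls.

## Working session

There is one attempt and no reset: what is moved stays moved. The work goes in short steps, Python scripts to look and compute and a tool call to move; the robot and the scene stay as the last step left them, time stands still between calls to the robot, and variables do not carry over. Pictures are saved under pics/ and viewed, about 8 in all and at most 12, crops included, and the job is handed in when it is done.

Besides the shell and the picture viewer there is one more tool, called after "Emit:" as name([rows], argument=value, ...), one row to a line, values as JSON. arm_command: Moves the arm, as the interface text tells. Its arguments: {"type":"object","properties":{"deltas":{"type":"array"}},"required":["deltas"]}

```bash
mkdir -p pics; ls; cat > h.py <<'E'
import numpy as np, cv2
from workcell import get_obs, cams, workorder, finder
def cal(n):
    c=cams.get_calibration(n); f=210/np.tan(np.radians(c["vfov"]/2)); return f,c["cx"],c["cy"],np.array(c["camera_from_world"])
def ray(n,px,c=None):
    f,cx,cy,T=c or cal(n); u=np.array([px[0]-cx,px[1]-cy])
    if n=="wrist":
        r=np.hypot(*u); th=r/f; d=np.r_[u/max(r,1e-9)*np.sin(th),np.cos(th)]
    else: d=np.r_[u/f,1]; d/=np.linalg.norm(d)
    R=T[:3,:3]; return -R.T@T[:3,3], R.T@d
def proj(n,P,c=None):
    f,cx,cy,T=c or cal(n); p=T[:3,:3]@np.asarray(P,float)+T[:3,3]
    if n=="wrist":
        r=np.hypot(p[0],p[1]); th=np.arctan2(r,p[2]); return np.array([cx+f*th*p[0]/r,cy+f*th*p[1]/r])
    return np.array([cx+f*p[0]/p[2],cy+f*p[1]/p[2]])
def atz(n,px,z,c=None):
    o,d=ray(n,px,c); return o+d*(z-o[2])/d[2]
def tri(rs):
    A=sum(np.eye(3)-np.outer(d,d) for o,d in rs); b=sum((np.eye(3)-np.outer(d,d))@o for o,d in rs); return np.linalg.solve(A,b)
def shot(n,fn):
    im=cams.get_image(n); cv2.imwrite(f"pics/{fn}.png",im[:,:,::-1]); return im
E
python3 - <<'E'
from h import *
o=get_obs(); print(o["time_s"],o["tool_pos"],o["orientation"],o["force"])
C={}
for n in ["scene","top","wrist"]:
    C[n]=cal(n); shot(n,n+"0"); print(n,C[n][0],(-C[n][3][:3,:3].T@C[n][3][:3,3]).round(), C[n][3][2,:3].round(2))
    for t in ["stand","focus_wheel","wheel_left","wheel_right","pointer","mark","head"]+(["board","light_box","cutters","screwdriver"] if n=="top" else []):
        r=finder.spot_point(n,t); print(n,t,[(np.round(x["at"]),round(x["conf"],2)) for x in r[:2]])
print(get_obs()["time_s"])
a=cv2.imread("pics/scene0.png");b=cv2.imread("pics/top0.png");
cv2.imwrite("pics/st.png",cv2.resize(np.vstack([a,b]),None,fx=.7,fy=.7))
E
```

```text
pics
0.0 [174.95554681 625.42077397 252.01937293] [-1.79989952e+02  1.21739950e-01  7.43707011e+01] [-0.43985797  0.1237829  -0.62221916]
scene 527.9826138623109 [ 920.  350. 1116.] [-0.31 -0.29 -0.9 ]
scene stand [(array([272., 233.]), 0.59)]
scene focus_wheel []
scene wheel_left [(array([236., 203.]), 0.74), (array([360., 284.]), 0.25)]
scene wheel_right [(array([273., 170.]), 0.77), (array([271., 232.]), 0.55)]
scene pointer [(array([264., 199.]), 0.95)]
scene mark [(array([263., 207.]), 0.57)]
scene head [(array([271., 232.]), 0.59)]
top 417.73658432572677 [485.  21. 999.] [ 0.09 -0.01 -1.  ]
top stand [(array([279., 206.]), 0.86)]
top focus_wheel []
top wheel_left [(array([302., 171.]), 0.81)]
top wheel_right [(array([305., 222.]), 0.92)]
top pointer []
top mark []
top head [(array([279., 208.]), 0.75)]
top board [(array([264., 212.]), 0.6)]
top light_box [(array([188., 225.]), 0.72)]
top cutters [(array([351., 194.]), 0.9)]
top screwdriver [(array([267., 160.]), 0.82)]
wrist 325.19226210127806 [111. 645. 374.] [ 0.25 -0.07 -0.96]
wrist stand []
wrist focus_wheel []
wrist wheel_left []
wrist wheel_right []
wrist pointer []
wrist mark []
wrist head []
1.4
```

View pics/st.png

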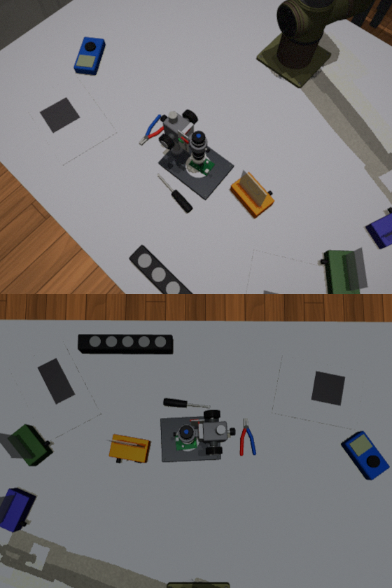

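```bash
python3 - <<'E'
from h import *
S=cal("scene");T=cal("top")
L=tri([ray("scene",(236,203),S),ray("top",(302,171),T)]);R=tri([ray("scene",(273,170),S),ray("top",(305,222),T)])
print(L,R,np.linalg.norm(L-R))
for n,a,b in (("scene",(236,203),(273,170)),("top",(302,171),(305,222))):
    print(atz(n,a,170),atz(n,b,170))
print(proj("top",L,T),proj("scene",L,S),proj("top",R,T),proj("scene",R,S))
E
```

```text
[633.13420645 -35.21794307 168.61416099] [528.04817904 -37.55254729 164.51383721] 105.19190172746515
[634.5073958  -36.22280027 170.        ] [528.88317195 -33.07782395 170.        ]
[631.79849566 -33.65196456 170.        ] [529.29752178 -39.3266735  170.        ]
[302.73094453 170.46776794] [236.89399946 203.15686978] [303.91581602 222.76914676] [271.73332996 169.80879043]
```

The combined picture shows the stand at the centre with the scale side facing away from the robot (+x) and its front towards world +y. In the full top picture the left wheel is at about (302,171) and the right wheel at (305,222). I'll move to a viewing pose on the scale side, with the jaws shut and yaw −90.

Emit:
arm_command([
  [[0, 0, 164.4, -0.449, 0.671, -0.01, 0], [0, 0, 164.4, -0.449, 0.671, -0.01, 0], [0, 0, 164.4, -0.449, 0.671, -0.01, 0], [0, 0, 164.4, -0.449, 0.671, -0.01, 0], [0, 0, 164.4, -0.449, 0.671, -0.01, 0], [0, 0, 164.4, -0.449, 0.671, -0.01, 0], [0, 0, 164.4, -0.449, 0.671, -0.01, 0], [0, 0, 164.4, -0.449, 0.671, -0.01, 0], [0, 0, 164.4, -0.449, 0.671, -0.01, 0], [0, 0, 164.4, -0.449, 0.671, -0.01, 0], [0, 0, 164.4, -0.449, 0.671, -0.01, 0], [0, 0, 164.4, -0.449, 0.671, -0.01, 0], [0, 0, 164.4, -0.449, 0.671, -0.01, 0], [0, 0, 164.4, -0.449, 0.671, -0.01, 0], [0, 0, 164.4, -0.449, 0.671, -0.01, 0], [0, 0, 164.4, -0.449, 0.671, -0.01, 0], [0, 0, 164.4, -0.449, 0.671, -0.01, 0], [0, 0, 164.4, -0.449, 0.671, -0.01, 0], [0, 0, 164.4, -0.449, 0.671, -0.01, 0], [0, 0, 164.4, -0.449, 0.671, -0.01, 0]],
])

```text
time_s: 3.4
tool_pos: [700.5, 12.5, 263.1]
orientation: [180.0, 0.0, -90.1]
force: [0.8, -0.3, 0.4]
grip_width: -0.0
```

```bash
python3 - <<'E'
from h import *
o=get_obs(); print(o["time_s"],o["tool_pos"],o["orientation"],o["force"],o["grip_width"],o["q"])
n="wrist";C=cal(n); shot(n,"w1"); print((-C[3][:3,:3].T@C[3][:3,3]).round(), C[3][2,:3].round(2))
for t in ["stand","wheel_left","wheel_right","pointer","mark","head"]:
    r=finder.spot_point(n,t); print(t,[(np.round(x["at"],1),round(x["conf"],2),atz(n,x["at"],{"stand":0,"head":0}.get(t,170 if "wheel" in t else 205),C).round(1)) for x in r[:2]])
E
```

```text
3.4 [700.46277659  12.45348838 263.11925396] [ 1.79983725e+02  8.71807819e-04 -9.00977466e+01] [ 0.75700281 -0.28787019  0.3930263 ] -0.00030424071417386317 [-3.36934404e+00  1.30239500e+01  8.68918781e+01 -5.93150228e-05
  8.01004705e+01  8.67284127e+01]
[767.  13. 384.] [-0.26  0.   -0.96]
stand []
wheel_left [(array([342.3, 310.5]), 0.85, array([627.9, -33.7, 170. ]))]
wheel_right []
pointer []
mark []
head []
```

View pics/w1.png

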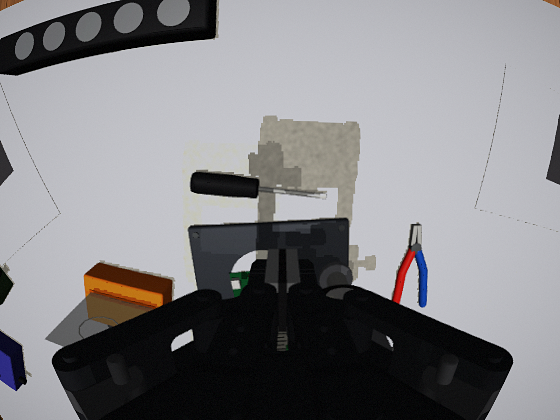

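The jaws hide the pointer from this side. I'll turn half round so the camera looks away from the gripper, then tilt.

Emit:
arm_command([
  [[0, 0, -171, -0.01, -0.03, -0.02, 0], [0, 0, -171, -0.01, -0.03, -0.02, 0], [0, 0, -171, -0.01, -0.03, -0.02, 0], [0, 0, -171, -0.01, -0.03, -0.02, 0], [0, 0, -171, -0.01, -0.03, -0.02, 0], [0, 0, -171, -0.01, -0.03, -0.02, 0], [0, 0, -171, -0.01, -0.03, -0.02, 0], [0, 0, -171, -0.01, -0.03, -0.02, 0], [0, 0, -171, -0.01, -0.03, -0.02, 0], [0, 0, -171, -0.01, -0.03, -0.02, 0], [0, 0, -171, -0.01, -0.03, -0.02, 0], [0, 0, -171, -0.01, -0.03, -0.02, 0], [0, 0, -171, -0.01, -0.03, -0.02, 0], [0, 0, -171, -0.01, -0.03, -0.02, 0], [0, 0, -171, -0.01, -0.03, -0.02, 0], [0, 0, -171, -0.01, -0.03, -0.02, 0], [0, 0, -171, -0.01, -0.03, -0.02, 0], [0, 0, -171, -0.01, -0.03, -0.02, 0], [0, 0, -171, -0.01, -0.03, -0.02, 0], [0, 0, -171, -0.01, -0.03, -0.02, 0]],
])

```text
time_s: 5.75
tool_pos: [730.3, 22.9, 283.3]
orientation: [180.0, 0.0, 81.4]
force: [0.1, 0.1, 0.1]
grip_width: 0.003
```

Emit:
arm_command([
  [[40, 0, 0, 0, 0, 0.04, 0], [40, 0, 0, 0, 0, 0.04, 0], [40, 0, 0, 0, 0, 0.04, 0], [40, 0, 0, 0, 0, 0.04, 0], [40, 0, 0, 0, 0, 0.04, 0], [40, 0, 0, 0, 0, 0.04, 0], [40, 0, 0, 0, 0, 0.04, 0]],
])

```text
time_s: 6.45
tool_pos: [730.5, 22.8, 242.3]
orientation: [-140.0, -0.0, 81.0]
force: [0.3, 0.1, 0.6]
grip_width: 0.0
```

```bash
python3 - <<'E'
from h import *
o=get_obs(); print(o["time_s"],o["tool_pos"],o["orientation"],o["force"],o["q"])
n="wrist";C=cal(n); im=shot(n,"w2"); print((-C[3][:3,:3].T@C[3][:3,3]).round(), C[3][2,:3].round(2))
for t in ["wheel_left","wheel_right","pointer","mark","head"]:
    r=finder.spot_point(n,t); print(t,[(np.round(x["at"],1),round(x["conf"],2),atz(n,x["at"],{"stand":0,"head":0}.get(t,170 if "wheel" in t else 205),C).round(1)) for x in r[:2]])
E
```

```text
6.45 [730.45149194  22.812938   242.30275592] [-1.40031404e+02 -5.82082955e-03  8.09903020e+01] [0.26691878 0.11892141 0.5590395 ] [ -3.62179023  39.84848938  58.78385105   4.04661278 121.14773301
 -83.7737722 ]
[756.  19. 378.] [-0.41  0.07 -0.91]
wheel_left [(array([184.4, 188.7]), 0.78, array([632.3, -35.1, 170. ]))]
wheel_right []
pointer [(array([239.4, 120.6]), 0.78, array([604.9,  13.5, 205. ]))]
mark [(array([237.8, 136.5]), 0.52, array([618.9,  11.2, 205. ]))]
head []
```

View pics/w2.png

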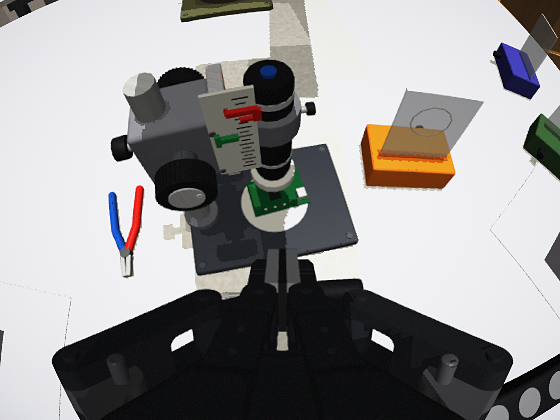

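The red pointer is at about (240,113) and the green clip at about (225,139). I'll zoom in for exact tips.

```bash
cat >> h.py <<'E'
def zline(n,px,xy,C=None):
    # z of the ray at its nearest to the vertical line through xy, and the miss
    o,d=ray(n,px,C); A=np.c_[d,[0,0,-1]]; s=np.linalg.lstsq(A,np.r_[xy,0]-o,rcond=None)[0]; P=o+d*s[0]; return P.round(1)
E
python3 - <<'E'
from h import *
im=cv2.imread("pics/w2.png"); x0,y0=170,80
c=cv2.resize(im[y0:y0+100,x0:x0+130],None,fx=6,fy=6,interpolation=cv2.INTER_CUBIC)
for k in range(0,130,10): cv2.putText(c,str(x0+k),(k*6,8),0,.3,(0,0,255),1)
for k in range(0,100,10): cv2.putText(c,str(y0+k),(0,k*6+4),0,.3,(0,0,255),1)
cv2.imwrite("pics/w2c.png",c)
n="wrist";C=cal(n)
for nm,p in (("ptr",(239.4,120.6)),("mark",(237.8,136.5))): print(nm,zline(n,p,(611,14),C))
b=im.astype(int)
for nm,m in (("red",(b[:,:,2]>b[:,:,1]*2)&(b[:,:,2]>b[:,:,0]*2)&(b[:,:,2]>90)),("green",(b[:,:,1]>b[:,:,2]*1.6)&(b[:,:,1]>b[:,:,0]*1.3)&(b[:,:,1]>60))):
    s=m[100:160,205:265]; ys,xs=np.nonzero(s)
    for x in range(0,60,3):
        r=ys[xs==x]; print(nm,x+205,(r.min()+100,r.max()+100) if len(r) else None,end="; ")
    print()
E
```

```text
ptr [611.   13.9 214.7]
mark [611.2  10.9 198. ]
red 205 None; red 208 None; red 211 None; red 214 None; red 217 None; red 220 None; red 223 (np.int64(111), np.int64(111)); red 226 (np.int64(108), np.int64(118)); red 229 (np.int64(110), np.int64(117)); red 232 (np.int64(109), np.int64(117)); red 235 (np.int64(109), np.int64(116)); red 238 (np.int64(108), np.int64(116)); red 241 (np.int64(108), np.int64(121)); red 244 (np.int64(107), np.int64(121)); red 247 (np.int64(107), np.int64(120)); red 250 (np.int64(106), np.int64(120)); red 253 (np.int64(106), np.int64(120)); red 256 (np.int64(105), np.int64(120)); red 259 (np.int64(107), np.int64(119)); red 262 None; 
green 205 None; green 208 None; green 211 None; green 214 (np.int64(135), np.int64(138)); green 217 (np.int64(134), np.int64(138)); green 220 (np.int64(137), np.int64(147)); green 223 (np.int64(136), np.int64(140)); green 226 (np.int64(136), np.int64(139)); green 229 (np.int64(135), np.int64(139)); green 232 (np.int64(134), np.int64(138)); green 235 (np.int64(134), np.int64(141)); green 238 (np.int64(136), np.int64(139)); green 241 None; green 244 None; green 247 None; green 250 None; green 253 None; green 256 None; green 259 None; green 262 None;
```

View pics/w2c.png

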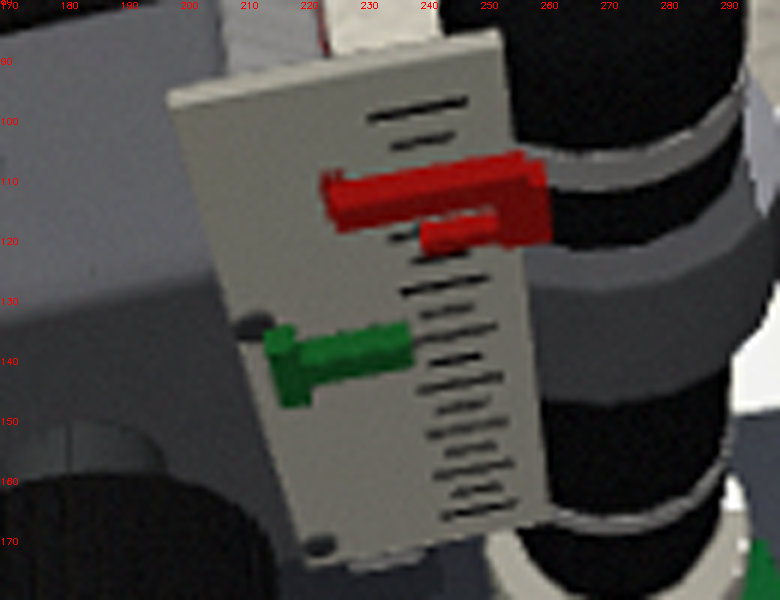

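The zoomed crop shows the short lower red bar, whose tip is at about (239.5,119). The clip's front tip is at about (237.5,138), so the gap is roughly 17 mm. Next I'll work out the moves to above the left wheel.

```bash
cat >> h.py <<'E'
from scipy.spatial.transform import Rotation as Ro
def delta(P,rpy):
    o=get_obs(); R0=Ro.from_euler("xyz",o["orientation"],degrees=True); R1=Ro.from_euler("xyz",rpy,degrees=True)
    print("turn",(R0.inv()*R1).as_rotvec(degrees=True).round(2),"shift",(R0.inv().apply(np.array(P)-o["tool_pos"])/1000).round(4),"f",o["force"].round(2),"t",o["time_s"])
E
python3 - <<'E'
from h import *
from scipy.optimize import least_squares
f,cx,cy,T=cal("wrist")
# stand-frame features and their pixels in w2
F=np.array([[-100,75,12],[100,75,12],[-100,-75,12],[45,62,170],[62,0,234]],float)
px=np.array([[357,242],[198,275],[323,146],[187,197],[139,83]],float)
def st(p,Q): return Ro.from_euler("z",p[2],degrees=True).apply(Q)+[p[0],p[1],0]
def cm(p):
    T2=T.copy(); D=np.eye(4); D[:3,:3]=Ro.from_rotvec(p[3:6],degrees=True).as_matrix(); D[:3,3]=p[6:9]; return f,cx,cy,D@T
def res(p): return np.r_[np.concatenate([proj("wrist",q,cm(p))-u for q,u in zip(st(p,F),px)])/1.5,p[3:6]/.5,p[6:9]/2]
s=least_squares(res,[580,8,-89]+[0]*6); print(s.x.round(2),(res(s.x)[:10]*1.5).round(1))
p=s.x
for nm,Q,u in (("ptr",[-4,31,0],(239.4,119.3)),("ptr spot",[-4,31,0],(239.4,120.6)),("mark",[-1,31,0],(237.6,138)),("mark spot",[-1,31,0],(237.8,136.5))):
    for C in (cm(p),cm(p*0)): print(nm,zline("wrist",u,st(p,[Q])[0][:2],C),end=" ")
    print()
print("wheelL",st(p,[[45,52,170]]),"ptr xy",st(p,[[-4,31,0]]))
delta([638,-41,235],[180,0,90])
E
```

```text
[ 5.7509e+02  3.1600e+00 -8.7870e+01  1.8000e-01  2.5200e+00 -1.1500e+00
 -2.0000e-01 -1.6900e+00 -3.7400e+00] [-3.1  1.  -8.7  0.8 -0.2 -4.   5.2  0.2  2.7  2. ]
ptr [606.2   5.7 208.4] ptr [605.7  13.8 210. ] 
ptr spot [606.2   5.5 207.1] ptr spot [605.7  13.6 208.6] 
mark [606.5   1.2 188.7] mark [605.7  10.2 189.4] 
mark spot [606.5   1.7 190.3] mark spot [605.7  10.6 191.1] 
wheelL [[628.72898914 -39.86992638 170.        ]] ptr xy [[605.91931677   8.31429143   0.        ]]
turn [-39.76  -3.15  -8.64] shift [-0.0776 -0.0558  0.0596] f [ 0.3  -0.28 -0.2 ] t 6.75
```

Emit:
arm_command([
  [[-39.76, -3.15, -8.64, -0.0776, -0.0558, 0.0596, 0], [-39.76, -3.15, -8.64, -0.0776, -0.0558, 0.0596, 0], [-39.76, -3.15, -8.64, -0.0776, -0.0558, 0.0596, 0], [-39.76, -3.15, -8.64, -0.0776, -0.0558, 0.0596, 0], [-39.76, -3.15, -8.64, -0.0776, -0.0558, 0.0596, 0], [-39.76, -3.15, -8.64, -0.0776, -0.0558, 0.0596, 0], [-39.76, -3.15, -8.64, -0.0776, -0.0558, 0.0596, 0]],
])

```text
time_s: 7.45
tool_pos: [637.8, -41.1, 234.7]
orientation: [-179.8, 0.0, 90.0]
force: [0.7, -0.2, -0.0]
grip_width: -0.0
```

Emit:
arm_command([
  [[0, 0, 0, 0, 0, 0.01, 0], [0, 0, 0, 0, 0, 0.016, 0], [0, 0, 0, 0, 0, 0.017, 0], [0, 0, 0, 0, 0, 0.017, 0]],
])

```text
time_s: 7.85
tool_pos: [638.2, -41.2, 215.4]
orientation: [-179.7, -0.0, 90.0]
force: [-0.5, 0.8, -0.5]
grip_width: 0.001
```

Emit:
arm_command([
  [[0, 0, 0, 0, 0, 0.001, 0], [0, 0, 0, 0, 0, 0.001, 0]],
])

```text
time_s: 8.05
tool_pos: [638.2, -41.2, 215.2]
orientation: [-179.8, -0.0, 90.0]
force: [-0.4, -0.8, 0.5]
grip_width: 0.003
```

Emit:
arm_command([
  [[0, 0, 0, 0, 0, 0.001, 0], [0, 0, 0, 0, 0, 0.001, 0]],
])

```text
time_s: 8.25
tool_pos: [638.2, -41.2, 215.0]
orientation: [-179.9, -0.0, 90.0]
force: [-0.3, 0.3, 0.8]
grip_width: 0.001
```

Emit:
arm_command([
  [[0, 0, 0, 0, 0, 0.0005, 0], [0, 0, 0, 0, 0, 0.0005, 0]],
])

```text
time_s: 8.45
tool_pos: [638.3, -41.2, 214.9]
orientation: [-179.9, -0.0, 90.0]
force: [-1.1, -0.4, 4.0]
grip_width: -0.003
```

Emit:
arm_command([
  [[0, 0, 0, 0, 0, 0.0005, 0], [0, 0, 0, 0, 0, 0.0005, 0]],
])

```text
time_s: 8.65
tool_pos: [638.3, -41.2, 214.8]
orientation: [-179.9, 0.0, 90.0]
force: [-1.8, 1.1, 5.4]
grip_width: 0.002
```

Emit:
arm_command([
  [[0, 0, 0, 0, 0, 0.0007, 0], [0, 0, 0, 0.002, 0, 0.0007, 0], [0, 0, 0, 0.004, 0, 0.0007, 0], [0, 0, 0, 0.006, 0, 0.0007, 0], [0, 0, 0, 0.008, 0, 0.0007, 0], [0, 0, 0, 0.01, 0, 0.0007, 0], [0, 0, 0, 0.012, 0, 0.0007, 0], [0, 0, 0, 0.014, 0, 0.0008, 0]],
])

```text
time_s: 9.45
tool_pos: [637.8, -27.7, 214.6]
orientation: [-179.8, 0.1, 90.0]
force: [-5.2, -0.8, 9.1]
grip_width: -0.0
```

```bash
python3 - <<'E'
from h import *
o=get_obs(); print(o["time_s"],o["tool_pos"],o["force"])
n="scene";C=cal(n); im=shot(n,"s2")
for t in ["pointer","mark"]: print(t,[(np.round(x["at"],1),round(x["conf"],2)) for x in finder.spot_point(n,t)[:2]])
a=cv2.imread("pics/scene0.png");b=cv2.imread("pics/s2.png")
c=[cv2.resize(i[140:240,210:310],None,fx=4,fy=4,interpolation=cv2.INTER_CUBIC) for i in (a,b)]
cv2.imwrite("pics/s2c.png",np.hstack(c))
E
```

```text
9.45 [637.83568483 -27.70167752 214.61914818] [-5.23114935 -0.81400661  9.07972875]
pointer [(array([263.7, 202.1]), 0.72)]
mark []
```

View pics/s2c.png

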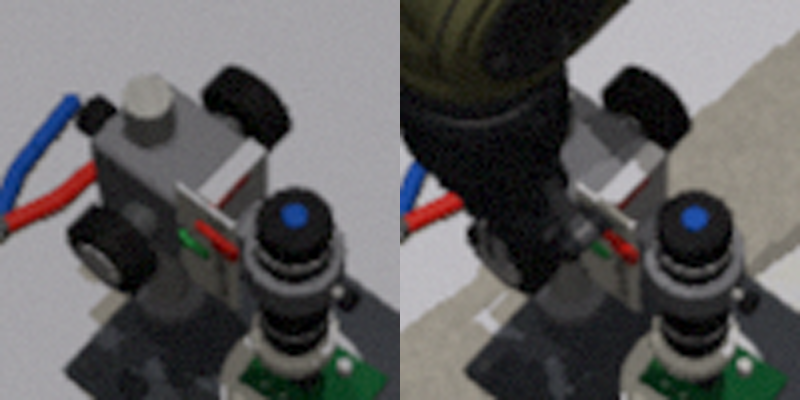

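The pointer moved down by about 3 mm with 9 N of press, so the wheel drives it. I'll finish this stroke, lift, go back and make one full stroke.

Emit:
arm_command([
  [[0, 0, 0, 0.0035, 0, 0.0003, 0], [0, 0, 0, 0.007, 0, 0.001, 0], [0, 0, 0, 0.009, 0, -0.006, 0], [0, 0, 0, -0.007, 0, -0.008, 0], [0, 0, 0, -0.023, 0, -0.006, 0], [0, 0, 0, -0.023, 0, -0.002, 0], [0, 0, 0, -0.023, 0, 0.0008, 0], [0, 0, 0, -0.0205, 0, 0.0006, 0], [0, 0, 0, -0.018, 0, 0.0003, 0], [0, 0, 0, -0.0155, 0, 0.0, 0], [0, 0, 0, -0.013, 0, 0, 0], [0, 0, 0, -0.0105, 0, 0, 0], [0, 0, 0, -0.008, 0, 0, 0], [0, 0, 0, -0.0055, 0, 0, 0], [0, 0, 0, -0.003, 0, 0, 0], [0, 0, 0, -0.0005, 0, 0, 0], [0, 0, 0, 0.002, 0, 0.0003, 0], [0, 0, 0, 0.0045, 0, 0.0006, 0], [0, 0, 0, 0.007, 0, 0.001, 0]],
])

```text
time_s: 11.5
tool_pos: [637.6, -19.8, 212.9]
orientation: [-179.8, -0.0, 90.0]
force: [-4.7, -0.1, 6.3]
grip_width: -0.001
```

```bash
python3 - <<'E'
from h import *
o=get_obs(); print(o["time_s"],o["tool_pos"],o["force"],o["orientation"])
delta([730.5,22.8,242.3],[-140,0,81])
E
```

```text
11.5 [637.56410177 -19.78183811 212.89891415] [-4.68875694 -0.06634751  6.33251545] [-1.79773359e+02 -3.13606881e-02  8.99856750e+01]
turn [39.69  3.12  8.62] shift [ 0.0426  0.0928 -0.0297] f [-4.69 -0.07  6.33] t 11.5
```

Emit:
arm_command([
  [[0, 0, 0, 0.001, 0, -0.006, 0], [0, 0, 0, 0.001, 0, -0.02, 0], [0, 0, 0, 0.001, 0.02, -0.025, 0], [39.69, 3.12, 8.62, 0.0426, 0.0928, -0.0297, 0], [39.69, 3.12, 8.62, 0.0426, 0.0928, -0.0297, 0], [39.69, 3.12, 8.62, 0.0426, 0.0928, -0.0297, 0], [39.69, 3.12, 8.62, 0.0426, 0.0928, -0.0297, 0], [39.69, 3.12, 8.62, 0.0426, 0.0928, -0.0297, 0], [39.69, 3.12, 8.62, 0.0426, 0.0928, -0.0297, 0]],
])

```text
time_s: 12.4
tool_pos: [731.7, 21.8, 236.6]
orientation: [-139.8, 0.0, 81.0]
force: [0.0, 0.2, -1.2]
grip_width: -0.001
```

```bash
cat >> h.py <<'E'
def look(fn):
    o=get_obs(); n="wrist";C=cal(n); shot(n,fn); print(o["time_s"],o["tool_pos"].round(1),o["force"].round(1),"cam",(-C[3][:3,:3].T@C[3][:3,3]).round())
    for t,xy in (("pointer",(611,14)),("mark",(611,11))):
        print(t,[(np.round(x["at"],1),round(x["conf"],2),zline(n,x["at"],xy,C)) for x in finder.spot_point(n,t)[:2]])
    im=cv2.imread(f"pics/{fn}.png"); x0,y0=170,80
    c=cv2.resize(im[y0:y0+100,x0:x0+130],None,fx=6,fy=6,interpolation=cv2.INTER_CUBIC)
    for k in range(0,130,10): cv2.putText(c,str(x0+k),(k*6,8),0,.3,(0,0,255),1)
    for k in range(0,100,10): cv2.putText(c,str(y0+k),(0,k*6+4),0,.3,(0,0,255),1)
    cv2.imwrite(f"pics/{fn}c.png",c)
    c1=proj(n,(611,14,190),C);c2=proj(n,(611,11,190),C); print("level offset ptr-mark px",c1-c2,"px per mm",proj(n,(611,14,191),C)-c1)
E
python3 -c "
from h import *
look('w3'); delta([637.6,-50,226],[-179.8,0,90])"
```

```text
12.4 [731.7  21.8 236.6] [ 0.   0.2 -1.2] cam [758.  18. 372.]
pointer [(array([243. , 123.9]), 0.96, array([611. ,  14.7, 201.5]))]
mark [(array([239.5, 129.8]), 0.79, array([611. ,  11.7, 195.7]))]
level offset ptr-mark px [ 4.16448344 -0.59917133] px per mm [-0.13801906 -0.86637468]
turn [-39.49  -3.14  -8.61] shift [-0.0861 -0.0521  0.0641] f [ 0.73 -0.19  1.08] t 12.55
```

View pics/w3c.png

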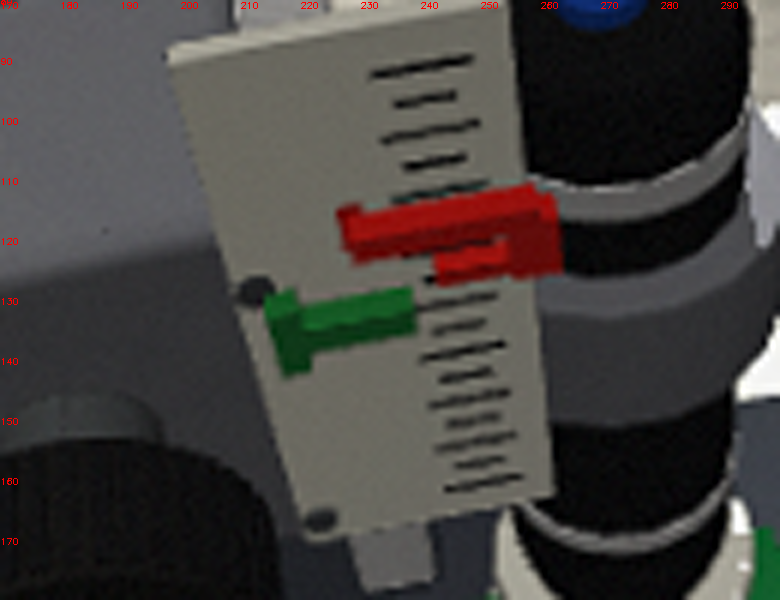

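The pointer tip is at about (241.5,124.5) and the clip tip at about (238,131), so 6–8 mm is left. I'll make a shorter stroke of about 20 mm of rim, then look from a flatter angle.

Emit:
arm_command([
  [[-39.49, -3.14, -8.61, -0.0826, -0.0521, 0.0641, 0], [-39.49, -3.14, -8.61, -0.0826, -0.0521, 0.0641, 0], [-39.49, -3.14, -8.61, -0.0826, -0.0521, 0.0641, 0], [-39.49, -3.14, -8.61, -0.0826, -0.0521, 0.0641, 0], [-39.49, -3.14, -8.61, -0.0826, -0.0521, 0.0641, 0], [-39.49, -3.14, -8.61, -0.0826, -0.0521, 0.0641, 0], [-39.49, -3.14, -8.61, -0.0826, -0.0521, 0.0641, 0]],
])

```text
time_s: 13.25
tool_pos: [637.6, -46.3, 227.8]
orientation: [-179.8, 0.0, 90.0]
force: [-0.6, 0.6, 0.5]
grip_width: 0.004
```

Emit:
arm_command([
  [[0, 0, 0, 0, 0, 0.005, 0], [0, 0, 0, 0, 0, 0.01, 0], [0, 0, 0, 0, 0, 0.011, 0], [0, 0, 0, 0, 0, 0.011, 0]],
])

```text
time_s: 13.65
tool_pos: [638.5, -46.5, 214.2]
orientation: [-179.6, -0.0, 90.0]
force: [0.6, 0.2, 1.1]
grip_width: 0.001
```

Emit:
arm_command([
  [[0, 0, 0, 0, 0, 0.0015, 0], [0, 0, 0, 0, 0, 0.0015, 0]],
])

```text
time_s: 13.85
tool_pos: [638.6, -46.6, 214.0]
orientation: [-179.7, 0.0, 90.0]
force: [-0.7, 0.5, 4.5]
grip_width: 0.001
```

Emit:
arm_command([
  [[0, 0, 0, 0, 0, 0.0008, 0], [0, 0, 0, 0.0025, 0, 0.0008, 0], [0, 0, 0, 0.005, 0, 0.0008, 0], [0, 0, 0, 0.0075, 0, 0.0008, 0], [0, 0, 0, 0.01, 0, 0.0008, 0], [0, 0, 0, 0.0125, 0, 0.0008, 0], [0, 0, 0, 0.015, 0, 0.0008, 0], [0, 0, 0, 0.0175, 0, 0.0008, 0], [0, 0, 0, 0.02, 0, 0.0009, 0]],
])

```text
time_s: 14.75
tool_pos: [637.9, -27.0, 214.5]
orientation: [-179.6, 0.1, 90.0]
force: [-5.9, -0.9, 9.7]
grip_width: -0.001
```

Emit:
arm_command([
  [[0, 0, 0, 0, 0, -0.008, 0], [0, 0, 0, 0, 0, -0.025, 0], [0, 0, 0, 0, 0.03, -0.03, 0], [0, 0, 0, 0, 0.08, -0.03, 0], [0, 0, 0, 0, 0.1, -0.03, 0], [0, 0, 0, 0, 0.1, -0.03, 0]],
])

```text
time_s: 15.35
tool_pos: [740.0, -26.7, 241.0]
orientation: [-179.6, -0.0, 90.0]
force: [-0.0, 0.4, -0.4]
grip_width: -0.0
```

```bash
python3 -c "
from h import *
print(get_obs()['tool_pos']); delta([727,25,144],[-120,0,85])"
```

```text
[739.98306714 -26.69684913 240.98470226]
turn [59.6   2.62  4.51] shift [ 0.0517 -0.0124  0.0971] f [-0.    0.36 -0.45] t 15.35
```

Emit:
arm_command([
  [[59.6, 2.62, 4.51, 0.0517, -0.0124, 0.0971, 0], [59.6, 2.62, 4.51, 0.0517, -0.0124, 0.0971, 0], [59.6, 2.62, 4.51, 0.0517, -0.0124, 0.0971, 0], [59.6, 2.62, 4.51, 0.0517, -0.0124, 0.0971, 0], [59.6, 2.62, 4.51, 0.0517, -0.0124, 0.0971, 0], [59.6, 2.62, 4.51, 0.0517, -0.0124, 0.0971, 0], [59.6, 2.62, 4.51, 0.0517, -0.0124, 0.0971, 0], [59.6, 2.62, 4.51, 0.0517, -0.0124, 0.0971, 0], [59.6, 2.62, 4.51, 0.0517, -0.0124, 0.0971, 0]],
])

```text
time_s: 16.25
tool_pos: [724.5, 25.1, 143.1]
orientation: [-120.0, -0.0, 85.0]
force: [0.6, -1.0, 1.0]
grip_width: -0.0
```

```bash
sed -i 's/x0,y0=170,80/x0,y0=W/; s/def look(fn)/def look(fn,W=(170,80))/' h.py; python3 -c "
from h import *
print(proj('wrist',(611,12,192)))
p=proj('wrist',(611,12,192)).astype(int); look('w4',(max(p[0]-65,0),max(p[1]-50,0)))"
```

```text
[241.52643275  72.74910269]
16.25 [724.5  25.1 143.1] [ 0.6 -1.   1. ] cam [795.  20. 261.]
pointer [(array([245.1,  68.4]), 0.93, array([611. ,  14.2, 194.6]))]
mark [(array([164.2, 128.4]), 0.68, array([626.7, -36.3, 167.1])), (array([236.2,  74.4]), 0.65, array([611.1,   8.8, 191.2]))]
level offset ptr-mark px [ 5.06868972 -0.3241362 ] px per mm [-0.09254373 -1.53525598]
```

View pics/w4c.png

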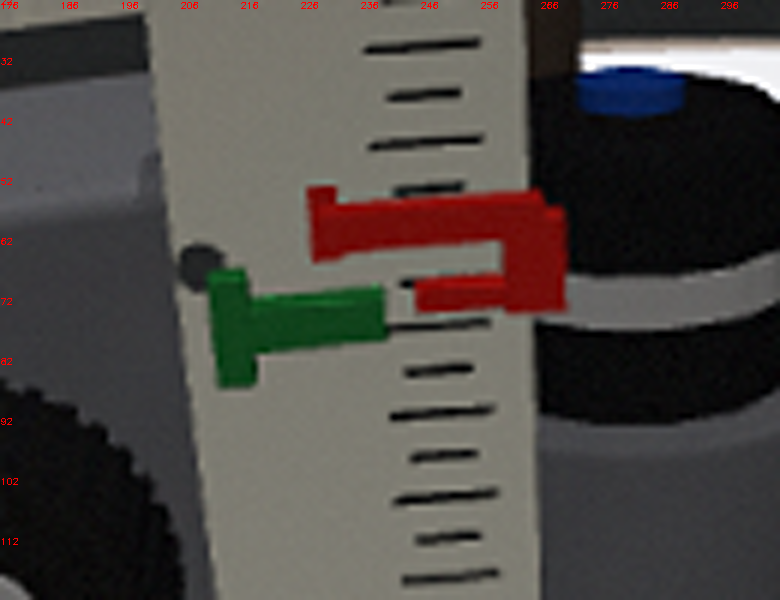

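In the flat view the pointer tip is centred at about row 71 (col 246) and the clip tip at about row 74.3 (col 239), so roughly 1.7 mm is left. The finder puts the pointer at row 68.4, which is on the bar's top edge. I'll make one short stroke of about 8 mm of rim.

```bash
python3 -c "
from h import *
delta([740,-30,241],[180,0,90])"
```

```text
turn [-59.63  -2.61  -4.52] shift [-0.0537 -0.0707 -0.0637] f [-0.33 -0.88  1.42] t 16.4
```

Emit:
arm_command([
  [[-59.63, -2.61, -4.52, -0.0537, -0.0707, -0.0637, 0], [-59.63, -2.61, -4.52, -0.0537, -0.0707, -0.0637, 0], [-59.63, -2.61, -4.52, -0.0537, -0.0707, -0.0637, 0], [-59.63, -2.61, -4.52, -0.0537, -0.0707, -0.0637, 0], [-59.63, -2.61, -4.52, -0.0537, -0.0707, -0.0637, 0], [-59.63, -2.61, -4.52, -0.0537, -0.0707, -0.0637, 0], [-59.63, -2.61, -4.52, -0.0537, -0.0707, -0.0637, 0], [-59.63, -2.61, -4.52, -0.0537, -0.0707, -0.0637, 0], [-59.63, -2.61, -4.52, -0.0537, -0.0707, -0.0637, 0]],
])

```text
time_s: 17.3
tool_pos: [739.6, -29.9, 240.4]
orientation: [-179.8, 0.0, 90.0]
force: [0.2, -0.7, 0.3]
grip_width: -0.003
```

```bash
python3 -c "
from h import *
print(get_obs()['tool_pos']); delta([637.8,-39,217],[180,0,90])"
```

```text
[739.58508861 -29.92420018 240.38415128]
turn [-0.25  0.01 -0.02] shift [-0.0091 -0.1017  0.0238] f [ 0.25 -0.72  0.32] t 17.3
```

Emit:
arm_command([
  [[0, 0, 0, -0.009, -0.05, 0, 0], [0, 0, 0, -0.009, -0.095, 0.005, 0], [0, 0, 0, -0.009, -0.1017, 0.018, 0], [0, 0, 0, -0.009, -0.1017, 0.022, 0], [0, 0, 0, -0.009, -0.1017, 0.0235, 0], [0, 0, 0, -0.009, -0.1017, 0.0235, 0]],
])

```text
time_s: 17.9
tool_pos: [640.1, -39.1, 215.3]
orientation: [-179.7, -0.0, 90.0]
force: [0.7, 0.6, 0.4]
grip_width: 0.0
```

Emit:
arm_command([
  [[0, 0, 0, 0, 0, 0.001, 0], [0, 0, 0, 0, 0, 0.001, 0]],
])

```text
time_s: 18.1
tool_pos: [640.1, -39.1, 214.9]
orientation: [-179.9, 0.0, 90.0]
force: [2.5, 0.0, 2.8]
grip_width: -0.001
```

Emit:
arm_command([
  [[0, 0, 0, 0, 0, 0.0015, 0], [0, 0, 0, 0, 0, 0.0015, 0]],
])

```text
time_s: 18.3
tool_pos: [640.1, -39.1, 214.8]
orientation: [-180.0, 0.0, 90.0]
force: [1.0, 0.1, 6.7]
grip_width: 0.002
```

Emit:
arm_command([
  [[0, 0, 0, 0.002, 0, 0.0003, 0], [0, 0, 0, 0.004, 0, 0.0003, 0], [0, 0, 0, 0.006, 0, 0.0003, 0], [0, 0, 0, 0.008, 0, 0.0003, 0], [0, 0, 0, 0.008, 0, 0.0003, 0]],
])

```text
time_s: 18.8
tool_pos: [639.8, -31.2, 214.8]
orientation: [-179.9, 0.0, 90.0]
force: [-0.2, -0.4, 7.8]
grip_width: -0.0
```

Emit:
arm_command([
  [[0, 0, 0, 0, 0, -0.008, 0], [0, 0, 0, 0, 0, -0.025, 0], [0, 0, 0, 0, 0.03, -0.03, 0], [0, 0, 0, 0, 0.08, -0.03, 0], [0, 0, 0, 0, 0.1, -0.03, 0], [0, 0, 0, 0, 0.1, -0.03, 0]],
])

```text
time_s: 19.4
tool_pos: [740.2, -31.1, 241.0]
orientation: [-179.7, -0.0, 90.0]
force: [-1.1, 0.2, -0.9]
grip_width: -0.001
```

```bash
python3 -c "
from h import *
print(get_obs()['tool_pos']); delta([727,25,144],[-120,0,85])"
```

```text
[740.22699772 -31.07460542 240.99666542]
turn [59.62  2.61  4.53] shift [ 0.056  -0.0127  0.0971] f [-1.1   0.16 -0.89] t 19.4
```

Emit:
arm_command([
  [[59.6, 2.61, 4.53, 0.056, -0.0127, 0.0971, 0], [59.6, 2.61, 4.53, 0.056, -0.0127, 0.0971, 0], [59.6, 2.61, 4.53, 0.056, -0.0127, 0.0971, 0], [59.6, 2.61, 4.53, 0.056, -0.0127, 0.0971, 0], [59.6, 2.61, 4.53, 0.056, -0.0127, 0.0971, 0], [59.6, 2.61, 4.53, 0.056, -0.0127, 0.0971, 0], [59.6, 2.61, 4.53, 0.056, -0.0127, 0.0971, 0], [59.6, 2.61, 4.53, 0.056, -0.0127, 0.0971, 0], [59.6, 2.61, 4.53, 0.056, -0.0127, 0.0971, 0]],
])

```text
time_s: 20.3
tool_pos: [724.7, 24.9, 143.1]
orientation: [-120.0, -0.0, 85.0]
force: [-0.7, 0.2, -0.0]
grip_width: -0.001
```

```bash
python3 -c "
from h import *
look('w5',(176,22))
cams.get_image('top')
for t in ['board','light_box','cutters','screwdriver']: print(t,[(np.round(x['at']),round(x['conf'],2)) for x in finder.spot_point('top',t)[:1]])"
```

```text
20.3 [724.7  24.9 143.1] [-0.7  0.2 -0. ] cam [795.  19. 261.]
pointer [(array([242.2,  71.3]), 0.9, array([611.1,  12.3, 192.8]))]
mark [(array([237.5,  73.1]), 0.7, array([611.1,   9.5, 191.8])), (array([283.7, 221.7]), 0.5, array([613.5,  36.9,  64.2]))]
level offset ptr-mark px [ 5.06852446 -0.32376847] px per mm [-0.09205539 -1.5351263 ]
board []
light_box [(array([186., 221.]), 0.58)]
cutters [(array([350., 191.]), 0.93)]
screwdriver []
```

View pics/w5c.png

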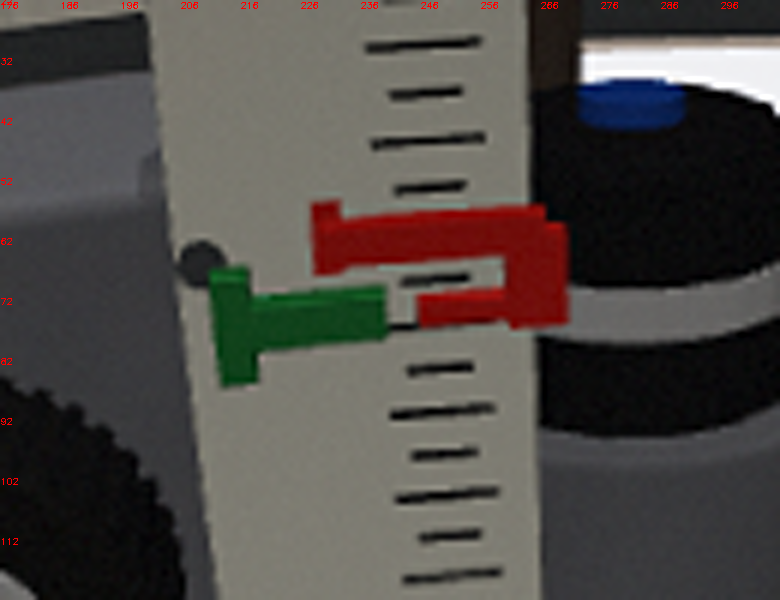

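The pointer and clip are now level: the pointer tip is centred at about row 73.7 and the clip tip at about row 74.2, which matches to within 1 mm after perspective. I'll back off and hand in.

Emit:
arm_command([
  [[0, 0, 0, 0, -0.04, -0.04, 0], [0, 0, 0, 0, -0.08, -0.08, 0], [0, 0, 0, 0, -0.08, -0.08, 0], [0, 0, 0, 0, -0.08, -0.08, 0], [0, 0, 0, 0, -0.08, -0.08, 0]],
])

```text
time_s: 21.2
tool_pos: [754.1, 22.5, 252.4]
orientation: [-120.0, 0.0, 85.0]
force: [-0.5, -0.2, -0.5]
grip_width: -0.004
```

```bash
python3 -c "
from h import *
o=get_obs(); print(o['time_s'],o['tool_pos'],o['force'],abs(o['joint_velocities']).max())
cams.get_image('top')
for t in ['board','light_box','cutters','screwdriver']: print(t,[(np.round(x['at']),round(x['conf'],2)) for x in finder.spot_point('top',t)[:1]])
print(workorder.job_done())"
```

```text
21.2 [754.0672708   22.50647076 252.39253867] [-0.54209088 -0.16451101 -0.47538712] 2.6621375780408796
board []
light_box [(array([188., 222.]), 0.56)]
cutters [(array([353., 193.]), 0.91)]
screwdriver []
the job is handed in; nothing more can be done
None
```

I rolled the left focus wheel (scale side) forward with the shut fingertips in four strokes. The force readings during the strokes were about 3–10 N. The red pointer came down roughly 18 mm to the green clip, and I handed the job in at about 21.5 s of the 51 s, with the hand clear.

- **Level:** in the last close, flat picture the pointer and clip were level to well under 1 mm by eye. The trained network put the pointer about 1.0 mm above the clip. Both are inside the 2.5 mm limit. Earlier the network had read the gap 1–2 mm differently from my own pixel picks, so I relied on the picture.
- **Other things on the bench:** after backing off, the top camera found the lamp box and cutters within a few pixels of where they started. The board and screwdriver were not found, probably hidden by the arm, so I could not check them. No reading suggested contact with anything but the wheel.
- **At hand-in:** the arm was still settling, with the fastest joint at 2.7°/s. The force reading was at noise level, with nothing near the hand.

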